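Unlock the indexing table and hold its plunger out

TASK

I want to swing the indexing table round by hand to its next station, so free it for me: draw the lock pin straight up out of its bracket, hang it in the open notch at the end of the same bracket with its shoulder resting on top, and let go of it. Then take the black knob of the spring-loaded index plunger, pull it all the way back to its stop and finish while still holding it there, with the plunger clear of its hole in the rim. Do not turn the table yourself, and leave the other things on the bench and fixture where they lie.

Things in the scene. Friction and masses are not known exactly. Their poses are not given: they have to be found in the camera images.
- fixture: Indexing fixture bolted to the bench. Origin on the round table's axis at bench level, z up; -x points from the axis to the plunger knob, +y to the lock-pin bracket. Green base x -142 to 105, y -105 to 140, 25 mm high. Plunger housing: block x -138 to -100, y -20 to 20, 72 mm high, foot to y +-40, 35 mm high. Bracket: grey post x -20 to 20, y 96 to 132, under a 12 mm top plate.
- bore (a point): Centre of the lock pin's 12 mm bore, on the top face of the bracket's top plate (80 mm above the bench), at fixture x 0, y 78 mm, axes as the fixture's. The bore is in a lug of that plate, x -20 to 20, y 60 to 96, reaching over the index plate.
- notch (a point): Where the pin's axis is to hang: on the top face (80 mm above the bench) of the bracket's ear (x -80 to 20, y 96 to 132), at fixture x -58, y 114 mm, axes as the fixture's. The notch is a straight slot through the 12 mm plate, 13 mm wide across y, closed at x -46, open at the ear's end x -80; free below down to the base. The pin may be lowered in or slid in from the open end.
- lock_pin: Loose steel lock pin, about 0.12 kg, upright in the bore at the start, reaching into a hole of the plate. Origin on its axis at the underside of the shoulder (on the bracket's top face), z up along the pin. Shank below 10 mm diameter, 40 mm long, chamfered; shoulder 28 mm diameter, 5 mm thick; knurled handle 20 mm diameter from 5 to 42 mm above the origin. Rises 40 mm to leave the bore.
- plunger: The sprung plunger, taken by its knurled black knob: a cylinder 28 mm diameter, 26 mm long, its axis level along the fixture's x, 50 mm above the bench. Origin at the knob's centre (fixture x -158 mm at rest), axes as the fixture's; 7 mm clear of the housing at rest, nothing beside or below it but the bench. Pulling it along its -x, away from the table, draws the plunger.
- travel (a joint): Plunger travel in m: 0 seated (its 10 mm nose 10 mm deep in a hole of the plate's rim), 0.016 fully back at a firm stop. A spring returns it when let go: about 5 N at 0, 11.4 N at the stop.
- table_plate (a joint): Turn of the index plate in rad about the vertical, 0 at the start; stiff to turn (about 0.8 N m). Steel plate 180 mm diameter, top 62 mm above the bench, with a clamped steel ring on it (110 mm outside, top at 92 mm) and three strap clamps whose nuts reach 109 mm.
- nut: loose steel hexagon nut, 25 mm across, 13 mm high, lying on the far right corner of the fixture's base; a bystander
- hex_key: L-shaped steel hexagon key, 80 x 26 x 6 mm, lying on the fixture's base beside the lock-pin bracket; a bystander
- spanner: steel spanner, 170 mm long, lying on the bench along the fixture's right side; a bystander
- die_grinder: aluminium hand grinder with a small mounted stone, about 210 mm long and 41 mm high, lying on the bench to the right; a bystander
- loose_ring: turned steel ring, 96 mm outside, 60 mm inside, 36 mm high, lying on the bench to the left; a bystander
- oil_can: copper-coloured bench oil can with a bent thin spout and a wire handle, 68 mm diameter, 165 mm high, standing on the bench to the left; a bystander
- hammer: hammer, 270 mm long, lying on the bench to the right; a bystander

How it is judged:
On the way, in this order (a step that is already met when the one before it is completed fails the run):
1. the lock pin is drawn up out of the index plate and the bore (z of lock_pin in the frame of fixture above 0.118 m), for 0.1 s.
2. the lock pin hangs in the notch with its shoulder on the bracket, let go and still (x of lock_pin in the frame of fixture between -0.076 and -0.046 m and y of lock_pin in the frame of fixture between 0.11 and 0.118 m and z of lock_pin in the frame of fixture between 0.076 and 0.084 m and angle between lock_pin's own z axis and vertical below 0.2 rad and contact force between the fingers and lock_pin below 0.3 N and linear speed of lock_pin below 0.02 m/s), for 0.3 s.
3. the plunger is pulled fully back by its knob and held (value of joint travel above 0.013 m and contact force between the fingers and plunger above 3 N), for 0.5 s.
At the end, for the whole second after the job is handed in: Fingers hold the knob (over 3 N), plunger over 13 of its 16 mm back; lock pin untouched and still in the notch (axis x -76 to -46 mm, y within 4 mm of the slot's middle, shoulder within 4 mm of the top face, tilt under 0.2 rad); table turned under 0.05 rad (all of step 2 and all of step 3 and value of joint table_plate between -0.05 and 0.05 rad); the arm keeps its last pose, push and grip.
It fails at once if the index table is turned more than 0.05 rad (value of joint table_plate above 0.05 rad or value of joint table_plate below -0.05 rad).
It fails at once if a bystander is moved more than 25 mm (distance of any of nut, hex_key, spanner, die_grinder, loose_ring, oil_can, hammer from where it was at the start of the episode above 0.025 m).
It also fails if it takes over 58 s, if anything falls off the work surface, if the arm or the gripper's body presses on something with over 40 N, if the wrist force passes 120 N, or if a joint passes its speed limit or range.

ROBOT

A 7-joint arm with a two-finger parallel gripper is mounted at the origin on the work surface. World frame = base frame: x ahead of the robot, y to its left, z up, the work surface at z = 0. Lengths are in m, angles in rad, forces in N, time in s.
With the tool pointing down it reaches from about 0.425 to 0.925 m from the base axis. Payload 6.8 kg.
Tool frame: the origin (TCP) lies midway between the tips of the shut fingers; the grasp point (between the pads) lies 19 mm behind it; z points along the fingers, y is the line along which they close (so a half turn about z gives the same grasp; the last joint's range is limited). The gripper opens to 85 mm and grips with 20 to 120 N. Pads are 22 mm wide; open, the fingers measure 114 mm over their backs; the gripper's body (76 mm by 85 mm) begins 54 mm behind the grasp point. The pads swing forward as they close: fully open they stand 13 mm farther back than shut.
Start: joints at [1.061, 0.477, 0.022, 1.555, -0.011, 1.109, -0.083], TCP at [0.264, -0.621, 0.231] pointing down, gripper open.
Joint ranges: [-2.96, 2.96], [-0.34, 2.1], [-1.41, 1.46], [0.24, 2.44], [-1.37, 4.51], [0.17, 1.92], [-2.96, 2.96]. Speed limits (rad/s): [2.39, 2.39, 3.14, 3.14, 3.14, 3.14, 3.14].

INTERFACE

Orientations are given as a rotation vector (axis times angle).
In Python, from bench import status, vision, r gives the robot as it stands. The module is installed in compiled form; this text tells all that it offers.
- The arm moves only by the shell command python3 -m handwheel 'ROWS' [OPENING] [FORCE]. ROWS is JSON, a list of rows, each an object with "dp": the shift along the tool's x, y, z in m, a list of three; "delta_rot": the turn, a rotation vector about the tool's x, y, z in rad, a list of three. In form: [{"dp": [x, y, z], "delta_rot": [rx, ry, rz]}, ...]. A call has 1 to 12 rows; each row is the pose to reach, as a shift and turn from the pose commanded when the call began, along the tool's axes at that moment; what a row does not reach only later rows make up. A row lasts 1/8 s, in which the tool goes at most 62.5 mm and 10.7 degrees, less where a joint would pass 70% of its speed; a pose out of reach is approached as far as the arm can. A call with a gripper value outside its range is refused whole. OPENING is the opening, from 0 (shut) to 1 (fully open), set as the call begins (- or left out, the last holds). The fingers move at their own pace and stop on an object; FORCE is the grip in N (left out, the last holds). Time passes only in rows, so rows that repeat a pose let the fingers close. It gives the time, the measured TCP pose, the force, the opening and the grip force at its end, in the units of the state.
- status.get_obs(): the state, without advancing time (a new reading comes with each control period).
- vision.grab_frame(name): name is "side" or "top"; returns a dict with "img" (384x512x3 uint8, blue, green, red), "fovy" (degrees; the focal length in pixels is half the picture's height over the tangent of half this angle, whatever the lens; pixels are square), "cx", "cy" (the principal point, pixels), "world_from_camera" (4x4, takes a point from camera to world coordinates). Camera axes: x right, y up, looking along -z (the intrinsics and any distortion apply to the point x, -y, -z); pixel columns grow to the right and rows downward; lengths in m; the calibration is good to about 2 mm. A picture is of the moment at which its call begins. There is no depth.
- r.hand_in(): hands the job in; it is judged then, once.
The state is a dict: "clock": time; "joints": joint angles; "qvel": joint speeds; "tau": joint torques, N m; "tcp_pos": TCP position; "orientation": TCP orientation; "contact_force": force on the tool from outside, world axes, zero at the start; "moment": the same for the moment, N m; "grip_width": finger opening in m; "gripper_force": force on a finger pad.
Only numpy, scipy, OpenCV 4.12 (cv2) and the standard library are available. Lean on these libraries where they do the work, as an engineer would, in place of code of your own. Each camera call takes 0.05 s, during which the arm holds its last target. There are 200 camera calls.

## Working session

There is one attempt and no reset: what is moved stays moved. The work goes in short steps, Python scripts to look and compute and a shell command to move; the robot and the scene stay as the last step left them, time stands still between calls to the robot, and variables do not carry over. Pictures are saved under pics/ and viewed, at most 10 in all, crops included, and the job is handed in when it is done.

```bash
mkdir -p pics; python3 - <<'E'
from bench import status, vision, r
import cv2
o=status.get_obs(); print({k:o[k] for k in ('clock','tcp_pos','orientation','grip_width','contact_force')})
for n in('side','top'):
    f=vision.grab_frame(n); cv2.imwrite(f'pics/{n}0.png',f['img']); print(n,{k:v for k,v in f.items() if k!='img'})
E
```

```text
{'clock': 0.0, 'tcp_pos': array([ 0.26370995, -0.62068137,  0.23031831]), 'orientation': array([-3.07663701e+00, -6.26525473e-01,  8.37814969e-04]), 'grip_width': 0.08547478196344804, 'contact_force': array([ 1.18248081,  0.0643568 , -0.01446019])}
side {'fovy': 51.7481907103724, 'cx': 256.22313245987846, 'cy': 190.10942748104353, 'world_from_camera': array([[ 0.98257768,  0.14945396, -0.11047447,  0.47715873],
       [-0.18578463,  0.77381131, -0.6055577 , -0.70041926],
       [-0.0050166 ,  0.61553194,  0.78809597,  0.8986921 ],
       [ 0.        ,  0.        ,  0.        ,  1.        ]])}
top {'fovy': 49.381753986405684, 'cx': 251.4493249558631, 'cy': 193.5919645875992, 'world_from_camera': array([[-0.00693918,  0.98766033, -0.15645741,  0.37160525],
       [-0.99973689, -0.01027294, -0.02050917, -0.06225914],
       [-0.02186338,  0.15627393,  0.98747175,  1.24440519],
       [ 0.        ,  0.        ,  0.        ,  1.        ]])}
```

View pics/side0.png

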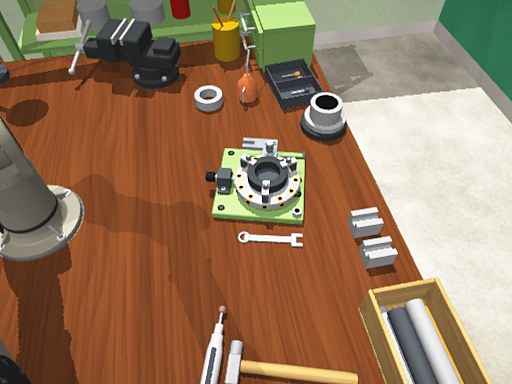

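View pics/top0.png

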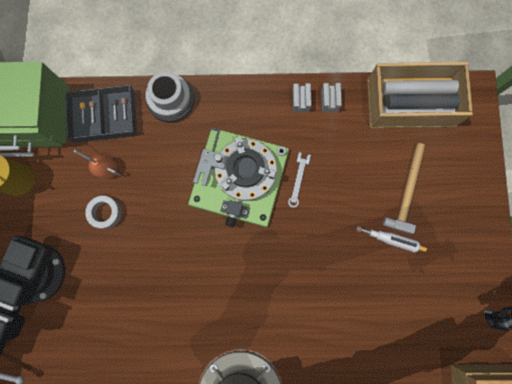

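The side view shows the fixture at about (262,180), with the knob at its left (210,177) and the pin at about (270,147). In the top view the fixture is at (240,178), the knob at (231,221) and the bracket at (207,165). I'll zoom in for accuracy.

```bash
python3 - <<'E'
import cv2,numpy as np
s=cv2.imread('pics/side0.png')[130:230,195:315]; t=cv2.imread('pics/top0.png')[120:235,180:300]
s=cv2.resize(s,(480,400),interpolation=cv2.INTER_CUBIC)
t=cv2.resize(t,None,fx=5,fy=5,interpolation=cv2.INTER_CUBIC)
s=cv2.resize(cv2.imread('pics/side0.png')[130:230,195:315],None,fx=6,fy=6,interpolation=cv2.INTER_CUBIC)
cv2.imwrite('pics/s1.png',s);cv2.imwrite('pics/t1.png',t)
E
```

```text
(no output)
```

View pics/s1.png

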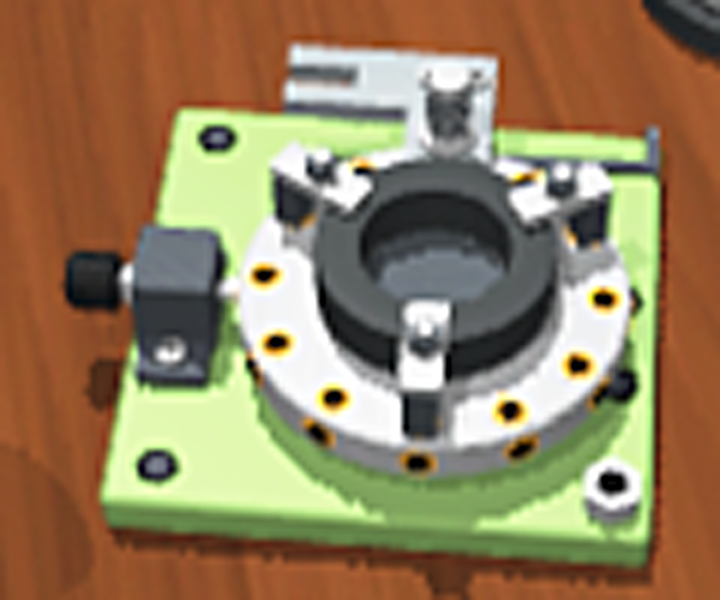

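View pics/t1.png

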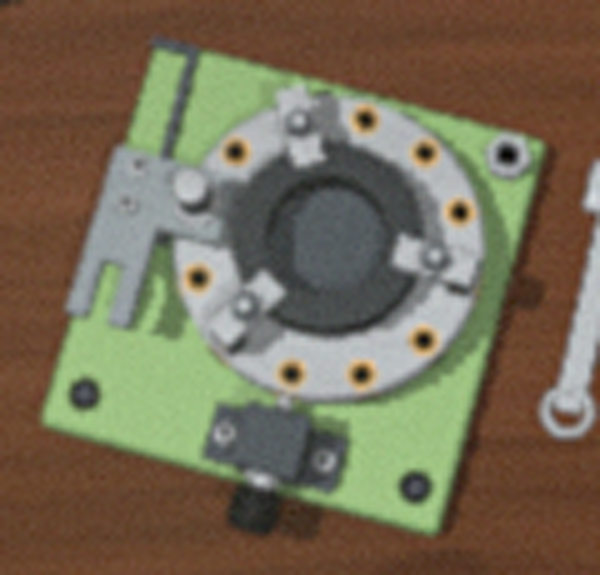

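The crops clearly show the base corners, the ear and slot, the pin top at t(192,188) and the knob at s(95,280). I'll fit the fixture pose to them.

```bash
cat > h.py <<'E'
import numpy as np,cv2,pickle
from scipy.spatial.transform import Rotation as R
from scipy.optimize import least_squares
def proj(f,P):
    T=np.linalg.inv(f['world_from_camera']); c=P@T[:3,:3].T+T[:3,3]
    F=192/np.tan(np.radians(f['fovy']/2)); u,v=c[:,0]/-c[:,2],-c[:,1]/-c[:,2]
    k=f.get('k',0); s=1+k*(u*u+v*v)
    return np.c_[f['cx']+F*u*s,f['cy']+F*v*s]
E
python3 - <<'E'
from h import *
from bench import vision,status
f={n:vision.grab_frame(n) for n in('side','top')}
T=[(-142,140,25,42,425),(105,140,25,155,42),(105,-105,25,547,143),(-142,-105,25,440,533),(-80,132,80,66,312),(-80,96,80,128,328),(0,78,122,192,188)]
S=[(-142,140,25,177,108),(105,140,25,662,147),(105,-105,25,650,543),(-142,-105,25,103,500),(-80,132,80,290,45),(20,132,80,497,57),(0,78,122,452,80),(-158,0,50,95,281)]
T,S=np.array(T,float),np.array(S,float)
T[:,3:]=(T[:,3:]+.5)/5-.5+[180,120]; S[:,3:]=(S[:,3:]+.5)/6-.5+[195,130]
def fix(p,P): return P/1000@R.from_euler('z',p[2]).as_matrix().T+[p[0],p[1],0]
def res(p,L):
    return np.concatenate([(proj(f[n],fix(p,D[:,:3]))-D[:,3:]).ravel() for n,D in L])
for L in ([('top',T)],[('side',S)],[('top',T),('side',S)]):
    q=least_squares(res,[.6,-.05,0],args=(L,),loss='soft_l1'); print(q.x.round(4)); print(q.fun.reshape(-1,2).round(1).tolist())
p=q.x
for n,P in dict(bore=(0,78,80),notch=(-58,114,80),knob=(-158,0,50)).items(): print(n,fix(p,np.array([P]))[0].round(4))
o=status.get_obs();print(R.from_rotvec(o['orientation']).as_matrix().round(3))
E
```

```text
[ 0.6314 -0.0212 -0.2767]
[[-0.5, 0.3], [0.4, -0.9], [0.1, -0.7], [0.0, 0.6], [0.3, 0.2], [0.0, 0.3], [-0.3, -0.2]]
[ 0.6312 -0.0214 -0.283 ]
[[0.0, -0.2], [0.2, -1.3], [0.3, 0.1], [-0.9, 0.1], [0.5, 0.5], [0.1, 0.7], [-0.4, -0.7], [0.1, 0.3]]
[ 0.6314 -0.0213 -0.2799]
[[-0.6, 0.1], [0.5, -1.0], [0.2, -0.5], [-0.1, 0.7], [0.3, 0.1], [0.0, 0.2], [-0.3, -0.2], [-0.1, -0.2], [0.0, -1.5], [0.4, -0.1], [-0.8, 0.2], [0.3, 0.5], [-0.0, 0.6], [-0.4, -0.7], [0.1, 0.4]]
bore [0.6529 0.0537 0.08  ]
notch [0.6071 0.1043 0.08  ]
knob [0.4795 0.0223 0.05  ]
[[ 0.92   0.391 -0.001]
 [ 0.391 -0.92   0.001]
 [-0.    -0.001 -1.   ]]
```

```bash
cat >> h.py <<'E'
FX=(.6314,-.0213,-.2799)
def tgt(fx,fy,z,ya):
    """fixture point (m), tool y axis at fixture angle ya -> shift, turn in the tool frame now"""
    from bench import status
    o=status.get_obs(); Rn=R.from_rotvec(o['orientation'])
    a=FX[2]; P=np.array([FX[0]+np.cos(a)*fx-np.sin(a)*fy,FX[1]+np.sin(a)*fx+np.cos(a)*fy,z])
    y=np.array([np.cos(a+ya),np.sin(a+ya),0]); zz=np.array([0,0,-1.]); x=np.cross(y,zz)
    Rt=R.from_matrix(np.c_[x,y,zz])
    print('t',round(float(o['clock']),2),'tcp',o['tcp_pos'].round(4),'F',o['contact_force'].round(1),'w',round(float(o['grip_width']),4),'g',o['gripper_force'],'j',o['joints'].round(2))
    print('dp',Rn.inv().apply(P-o['tcp_pos']).round(4),'rot',(Rn.inv()*Rt).as_rotvec().round(4))
E
python3 -c "
from h import *
tgt(0,.078,.2,0)"
```

```text
t 0.2 tcp [ 0.2638 -0.6209  0.2307] F [0.8 0.5 0.2] w 0.085 g 0.0 j [ 1.06  0.48  0.02  1.56 -0.01  1.11 -0.08]
dp [ 0.622  -0.4686  0.0311] rot [-1.100e-03 -4.000e-04 -8.891e-01]
```

```bash
python3 -m handwheel '[{"dp":[0.05,-0.038,0],"delta_rot":[0,0,-0.08]},{"dp":[0.1,-0.075,0],"delta_rot":[0,0,-0.16]},{"dp":[0.15,-0.113,0],"delta_rot":[0,0,-0.24]},{"dp":[0.2,-0.15,0],"delta_rot":[0,0,-0.32]},{"dp":[0.25,-0.188,0],"delta_rot":[0,0,-0.4]},{"dp":[0.3,-0.226,0],"delta_rot":[0,0,-0.48]},{"dp":[0.35,-0.264,0],"delta_rot":[0,0,-0.56]},{"dp":[0.4,-0.3,0],"delta_rot":[0,0,-0.64]},{"dp":[0.45,-0.339,0],"delta_rot":[0,0,-0.72]},{"dp":[0.5,-0.377,0.01],"delta_rot":[0,0,-0.8]},{"dp":[0.55,-0.414,0.02],"delta_rot":[0,0,-0.889]},{"dp":[0.59,-0.4445,0.03],"delta_rot":[0,0,-0.889]}]' 0.6
python3 -c "
from h import *
tgt(0,.078,.17,0)"
```

```text
clock: 1.7
tcp_pos: [0.6341, 0.0208, 0.2009]
orientation: [-2.508, -1.892, -0.001]
contact_force: [1.0, -0.8, -0.1]
grip_width: 0.0516
gripper_force: 0.0
t 1.7 tcp [0.6341 0.0208 0.2009] F [ 1.  -0.8 -0.1] w 0.0516 g 0.0 j [ 0.17  0.47 -0.41  1.67  0.21  1.05 -0.58]
dp [0.0368 0.0091 0.031 ] rot [ 0.0001 -0.0005  0.0015]
```

```bash
python3 -m handwheel '[{"dp":[0.037,0.009,0.01],"delta_rot":[0,0,0]},{"dp":[0.037,0.009,0.03],"delta_rot":[0,0,0]},{"dp":[0.037,0.009,0.03],"delta_rot":[0,0,0]},{"dp":[0.037,0.009,0.03],"delta_rot":[0,0,0]}]'
python3 - <<'E'
from h import *
tgt(0,.078,.092,0)
from bench import vision
t=vision.grab_frame('side')['img'][80:200,200:330]
cv2.imwrite('pics/s2.png',cv2.resize(t,None,fx=5,fy=5,interpolation=cv2.INTER_CUBIC))
E
```

```text
clock: 2.2
tcp_pos: [0.6519, 0.0498, 0.1716]
orientation: [2.511, 1.886, -0.001]
contact_force: [0.5, -0.1, 0.5]
grip_width: 0.0516
gripper_force: 0.0
t 2.2 tcp [0.6519 0.0498 0.1716] F [ 0.5 -0.1  0.5] w 0.0516 g 0.0 j [ 0.12  0.53 -0.4   1.64  0.24  1.02 -0.65]
dp [ 0.0041 -0.0001  0.0796] rot [ 0.0002  0.001  -0.0023]
```

View pics/s2.png

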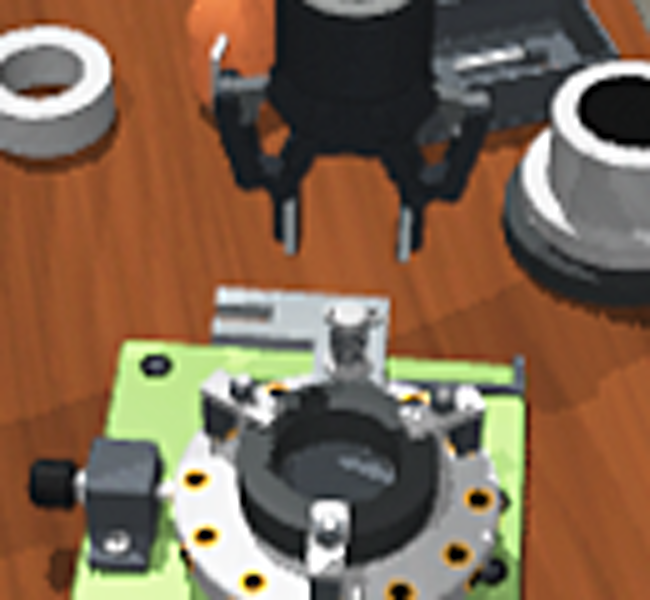

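The fingers are straddling the pin, with the finger midpoint at (347,245) and the pin top at (350,315). I'll descend in stages.

```bash
python3 -m handwheel '[{"dp":[0.004,0,0.02],"delta_rot":[0,0,0]},{"dp":[0.004,0,0.04],"delta_rot":[0,0,0]},{"dp":[0.004,0,0.06],"delta_rot":[0,0,0]},{"dp":[0.004,0,0.06],"delta_rot":[0,0,0]},{"dp":[0.004,0,0.06],"delta_rot":[0,0,0]}]'
python3 -c "
from h import *
tgt(0,.078,.092,0)"
```

```text
clock: 2.88
tcp_pos: [0.6534, 0.0556, 0.1113]
orientation: [2.51, 1.89, 0.0]
contact_force: [-0.1, 0.1, 0.6]
grip_width: 0.0515
gripper_force: 0.0
t 2.88 tcp [0.6534 0.0556 0.1113] F [-0.1  0.1  0.6] w 0.0515 g 0.0 j [ 0.09  0.6  -0.39  1.68  0.27  0.91 -0.68]
dp [-0.002   0.0001  0.0193] rot [ 0.0002 -0.0002 -0.    ]
```

```bash
python3 -m handwheel '[{"dp":[-0.002,0,0.01],"delta_rot":[0,0,0]},{"dp":[-0.002,0,0.019],"delta_rot":[0,0,0]},{"dp":[-0.002,0,0.019],"delta_rot":[0,0,0]},{"dp":[-0.002,0,0.019],"delta_rot":[0,0,0]}]'
python3 -m handwheel '[{"dp":[0,0,0],"delta_rot":[0,0,0]},{"dp":[0,0,0],"delta_rot":[0,0,0]},{"dp":[0,0,0],"delta_rot":[0,0,0]},{"dp":[0,0,0],"delta_rot":[0,0,0]},{"dp":[0,0,0],"delta_rot":[0,0,0]},{"dp":[0,0,0],"delta_rot":[0,0,0]}]' 0 40
python3 -c "
from h import *
tgt(0,.078,.092,0)"
```

```text
clock: 3.38
tcp_pos: [0.6527, 0.0536, 0.0924]
orientation: [2.51, 1.89, 0.0]
contact_force: [0.0, -0.4, -0.4]
grip_width: 0.0509
gripper_force: 0.0
clock: 4.12
tcp_pos: [0.6533, 0.0535, 0.0928]
orientation: [2.509, 1.889, 0.002]
contact_force: [3.1, 0.1, 4.7]
grip_width: 0.0186
gripper_force: 39.3
t 4.12 tcp [0.6533 0.0535 0.0928] F [3.1 0.1 4.7] w 0.0186 g 39.339510798454285 j [ 0.09  0.62 -0.38  1.69  0.28  0.88 -0.68]
dp [ 0.     -0.0004  0.0008] rot [ 0.0014 -0.0005 -0.0002]
```

```bash
python3 -m handwheel '[{"dp":[0,0,-0.01],"delta_rot":[0,0,0]},{"dp":[0,0,-0.02],"delta_rot":[0,0,0]},{"dp":[0,0,-0.03],"delta_rot":[0,0,0]},{"dp":[0,0,-0.04],"delta_rot":[0,0,0]},{"dp":[0,0,-0.05],"delta_rot":[0,0,0]},{"dp":[0,0,-0.05],"delta_rot":[0,0,0]},{"dp":[0,0,-0.05],"delta_rot":[0,0,0]}]'
python3 - <<'E'
from h import *
tgt(-.058,.114,.143,0)
from bench import vision
a=[cv2.resize(vision.grab_frame(n)['img'][y:y+120,x:x+90],None,fx=4.4,fy=4.4,interpolation=cv2.INTER_CUBIC) for n,y,x in(('side',80,220),('top',120,180))]
cv2.imwrite('pics/s3.png',np.hstack(a))
E
```

```text
clock: 5.0
tcp_pos: [0.6519, 0.0536, 0.142]
orientation: [-2.509, -1.89, 0.002]
contact_force: [-0.3, -0.2, -1.9]
grip_width: 0.0188
gripper_force: 39.8
t 5.0 tcp [0.6519 0.0536 0.142 ] F [-0.3 -0.2 -1.9] w 0.0188 g 39.7631710767746 j [ 0.11  0.56 -0.4   1.66  0.25  0.97 -0.66]
dp [ 0.0364 -0.0571 -0.001 ] rot [-0.0011  0.0005  0.0001]
```

View pics/s3.png

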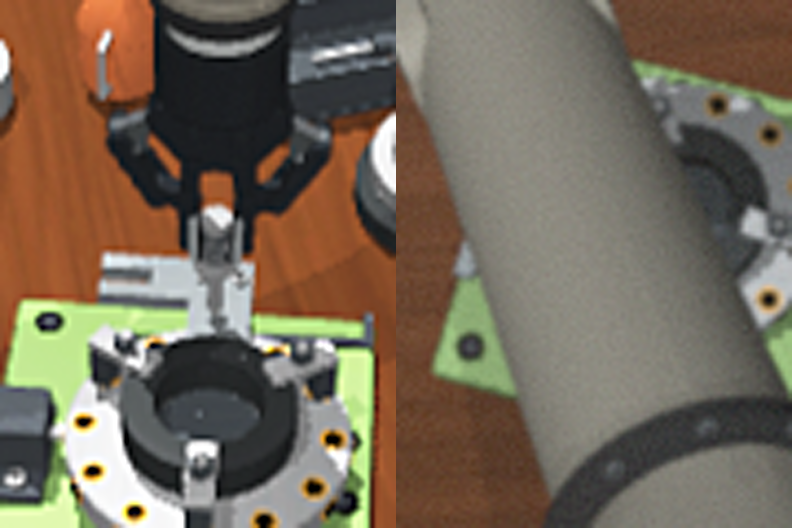

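The pin is out and upright, gripped at about (217,235). Next I'll carry it over to the notch.

```bash
python3 -m handwheel '[{"dp":[0.01,-0.015,0],"delta_rot":[0,0,0]},{"dp":[0.02,-0.03,0],"delta_rot":[0,0,0]},{"dp":[0.03,-0.045,0],"delta_rot":[0,0,0]},{"dp":[0.036,-0.0575,0],"delta_rot":[0,0,0]},{"dp":[0.036,-0.0575,0],"delta_rot":[0,0,0]},{"dp":[0.036,-0.0575,0],"delta_rot":[0,0,0]},{"dp":[0.036,-0.0575,0],"delta_rot":[0,0,0]}]'
python3 - <<'E'
from h import *
tgt(-.058,.114,.093,0)
from bench import vision
cv2.imwrite('pics/s4.png',cv2.resize(vision.grab_frame('side')['img'][100:190,210:310],None,fx=6,fy=6,interpolation=cv2.INTER_CUBIC))
E
```

```text
clock: 5.98
tcp_pos: [0.6078, 0.1032, 0.1423]
orientation: [2.511, 1.888, 0.0]
contact_force: [-0.4, 0.8, -2.1]
grip_width: 0.0191
gripper_force: 39.8
t 5.97 tcp [0.6078 0.1032 0.1423] F [-0.4  0.8 -2.1] w 0.0191 g 39.75993633270264 j [ 0.04  0.51 -0.41  1.76  0.25  0.92 -0.76]
dp [ 0.0009 -0.001   0.0493] rot [ 0.0004  0.0002 -0.0015]
```

View pics/s4.png

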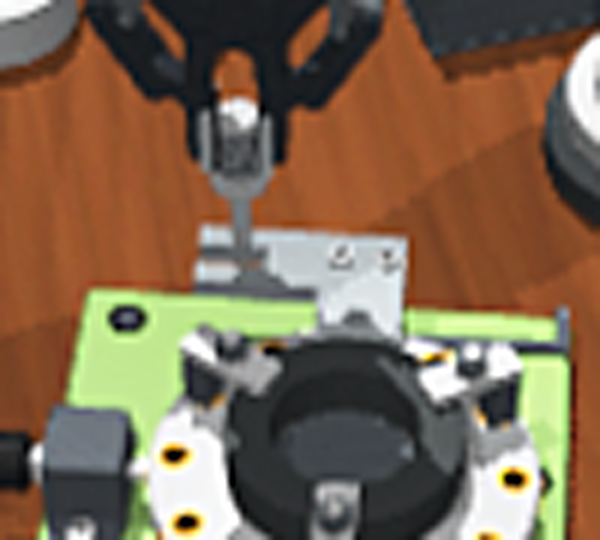

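The pin tip is over the slot at about (243,252). I'll lower it, applying the 1 mm correction.

```bash
python3 -m handwheel '[{"dp":[0.001,-0.001,0],"delta_rot":[0,0,0]},{"dp":[0.001,-0.001,0.005],"delta_rot":[0,0,0]},{"dp":[0.001,-0.001,0.01],"delta_rot":[0,0,0]},{"dp":[0.001,-0.001,0.015],"delta_rot":[0,0,0]},{"dp":[0.001,-0.001,0.015],"delta_rot":[0,0,0]},{"dp":[0.001,-0.001,0.015],"delta_rot":[0,0,0]}]'
python3 -c "
from h import *
tgt(-.058,.114,.093,0)"
```

```text
clock: 6.78
tcp_pos: [0.6067, 0.1053, 0.1273]
orientation: [2.51, 1.89, 0.0]
contact_force: [-0.3, 0.1, -1.4]
grip_width: 0.019
gripper_force: 39.8
t 6.78 tcp [0.6067 0.1053 0.1273] F [-0.3  0.1 -1.4] w 0.019 g 39.76020097732544 j [ 0.03  0.53 -0.41  1.77  0.26  0.9  -0.77]
dp [-0.0009  0.0007  0.0343] rot [ 0.0001 -0.     -0.0001]
```

```bash
python3 -m handwheel '[{"dp":[-0.001,0.001,0.006],"delta_rot":[0,0,0]},{"dp":[-0.001,0.001,0.012],"delta_rot":[0,0,0]},{"dp":[-0.001,0.001,0.018],"delta_rot":[0,0,0]},{"dp":[-0.001,0.001,0.024],"delta_rot":[0,0,0]},{"dp":[-0.001,0.001,0.03],"delta_rot":[0,0,0]},{"dp":[-0.001,0.001,0.034],"delta_rot":[0,0,0]},{"dp":[-0.001,0.001,0.034],"delta_rot":[0,0,0]},{"dp":[-0.001,0.001,0.034],"delta_rot":[0,0,0]}]'
python3 -c "
from h import *
tgt(-.058,.114,.093,0)"
```

```text
clock: 7.78
tcp_pos: [0.6074, 0.1041, 0.0934]
orientation: [2.51, 1.89, 0.0]
contact_force: [0.1, 0.0, -1.2]
grip_width: 0.0187
gripper_force: 39.9
t 7.78 tcp [0.6074 0.1041 0.0934] F [ 0.1  0.  -1.2] w 0.0187 g 39.87847030162811 j [ 0.02  0.57 -0.4   1.79  0.28  0.84 -0.79]
dp [ 0.0001 -0.0003  0.0004] rot [ 0.0002 -0.0001 -0.0001]
```

Nearly seated. I'll touch down 0.7 mm more, release, then rise.

```bash
python3 -m handwheel '[{"dp":[0,0,0.0007],"delta_rot":[0,0,0]},{"dp":[0,0,0.0007],"delta_rot":[0,0,0]},{"dp":[0,0,0.0007],"delta_rot":[0,0,0]}]'
python3 -m handwheel '[{"dp":[0,0,0],"delta_rot":[0,0,0]},{"dp":[0,0,0],"delta_rot":[0,0,0]},{"dp":[0,0,0],"delta_rot":[0,0,0]},{"dp":[0,0,0],"delta_rot":[0,0,0]},{"dp":[0,0,0],"delta_rot":[0,0,0]},{"dp":[0,0,0],"delta_rot":[0,0,0]},{"dp":[0,0,0],"delta_rot":[0,0,0]}]' 0.6
python3 -m handwheel '[{"dp":[0,0,-0.03],"delta_rot":[0,0,0]},{"dp":[0,0,-0.06],"delta_rot":[0,0,0]},{"dp":[0,0,-0.09],"delta_rot":[0,0,0]},{"dp":[0,0,-0.09],"delta_rot":[0,0,0]},{"dp":[0,0,-0.09],"delta_rot":[0,0,0]}]'
python3 - <<'E'
from h import *
tgt(-.162,0,.14,np.pi/2);tgt(-.162,0,.14,-np.pi/2)
from bench import vision
cv2.imwrite('pics/s5.png',cv2.resize(vision.grab_frame('side')['img'][100:190,200:310],None,fx=6,fy=6,interpolation=cv2.INTER_CUBIC))
E
```

```text
clock: 8.15
tcp_pos: [0.6075, 0.1041, 0.0928]
orientation: [2.51, 1.889, 0.001]
contact_force: [-0.8, 0.0, 0.2]
grip_width: 0.0187
gripper_force: 40.0
clock: 9.02
tcp_pos: [0.6073, 0.1041, 0.0926]
orientation: [2.51, 1.89, 0.0]
contact_force: [0.5, -0.3, -0.6]
grip_width: 0.0513
gripper_force: 0.0
clock: 9.65
tcp_pos: [0.6069, 0.1038, 0.182]
orientation: [-2.51, -1.89, 0.001]
contact_force: [-0.4, 1.2, 1.2]
grip_width: 0.051
gripper_force: 0.0
t 9.65 tcp [0.6069 0.1038 0.182 ] F [-0.4  1.2  1.2] w 0.051 g 0.0 j [ 0.05  0.47 -0.43  1.73  0.22  1.   -0.74]
dp [-0.1135 -0.1038  0.0421] rot [-9.000e-04 -0.000e+00 -1.571e+00]
t 9.65 tcp [0.6069 0.1038 0.182 ] F [-0.4  1.2  1.2] w 0.051 g 0.0 j [ 0.05  0.47 -0.43  1.73  0.22  1.   -0.74]
dp [-0.1135 -0.1038  0.0421] rot [-0.0000e+00  9.0000e-04  1.5706e+00]
```

View pics/s5.png

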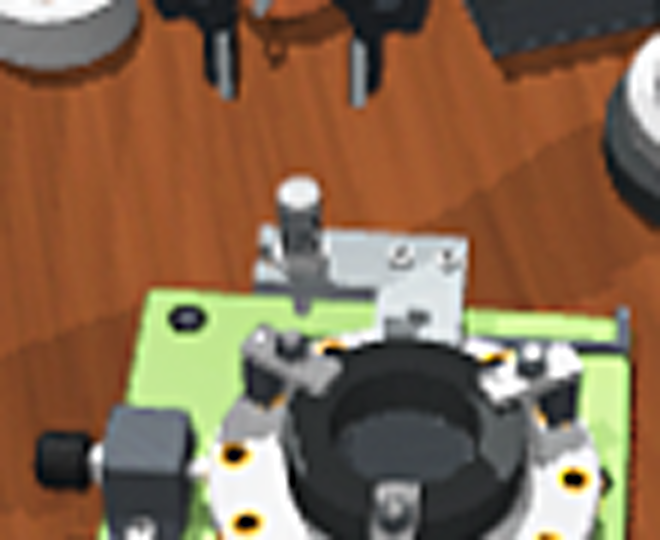

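The pin hangs upright in the notch at (300,220), shoulder down, released. Next is the plunger knob.

```bash
python3 -m handwheel '[{"dp":[-0.013,-0.012,0],"delta_rot":[0,0,-0.175]},{"dp":[-0.026,-0.024,0],"delta_rot":[0,0,-0.35]},{"dp":[-0.039,-0.036,0],"delta_rot":[0,0,-0.525]},{"dp":[-0.052,-0.048,0],"delta_rot":[0,0,-0.7]},{"dp":[-0.065,-0.06,0],"delta_rot":[0,0,-0.875]},{"dp":[-0.078,-0.072,0],"delta_rot":[0,0,-1.05]},{"dp":[-0.091,-0.084,0.01],"delta_rot":[0,0,-1.225]},{"dp":[-0.104,-0.096,0.02],"delta_rot":[0,0,-1.4]},{"dp":[-0.1135,-0.104,0.03],"delta_rot":[0,0,-1.571]},{"dp":[-0.1135,-0.104,0.042],"delta_rot":[0,0,-1.571]},{"dp":[-0.1135,-0.104,0.042],"delta_rot":[0,0,-1.571]},{"dp":[-0.1135,-0.104,0.042],"delta_rot":[0,0,-1.571]}]'
python3 -c "
from h import *
tgt(-.161,0,.09,np.pi/2)"
```

```text
clock: 11.2
tcp_pos: [0.4766, 0.0244, 0.1407]
orientation: [0.44, 3.11, 0.001]
contact_force: [1.2, 0.1, 0.9]
grip_width: 0.0512
gripper_force: 0.0
t 11.2 tcp [0.4766 0.0244 0.1407] F [1.2 0.1 0.9] w 0.0512 g 0.0 j [ 0.47  0.37 -0.77  2.06  0.35  0.84  0.78]
dp [-0.0004 -0.0011  0.0507] rot [ 0.0006  0.0002 -0.0011]
```

```bash
python3 -m handwheel '[{"dp":[0,-0.001,0.02],"delta_rot":[0,0,0]},{"dp":[0,-0.001,0.04],"delta_rot":[0,0,0]},{"dp":[0,-0.001,0.06],"delta_rot":[0,0,0]},{"dp":[0,-0.001,0.06],"delta_rot":[0,0,0]},{"dp":[0,-0.001,0.06],"delta_rot":[0,0,0]}]'
python3 - <<'E'
from h import *
tgt(-.161,0,.03,np.pi/2)
from bench import vision
cv2.imwrite('pics/s6.png',cv2.resize(vision.grab_frame('side')['img'][100:210,180:310],None,fx=5,fy=5,interpolation=cv2.INTER_CUBIC))
E
```

```text
clock: 11.82
tcp_pos: [0.4765, 0.0232, 0.0814]
orientation: [0.438, 3.11, 0.001]
contact_force: [0.6, -0.1, -0.0]
grip_width: 0.0514
gripper_force: 0.0
t 11.82 tcp [0.4765 0.0232 0.0814] F [ 0.6 -0.1 -0. ] w 0.0514 g 0.0 j [ 0.41  0.46 -0.71  2.11  0.46  0.72  0.69]
dp [-0.0001 -0.      0.0514] rot [ 0.0006  0.0011 -0.0001]
```

View pics/s6.png

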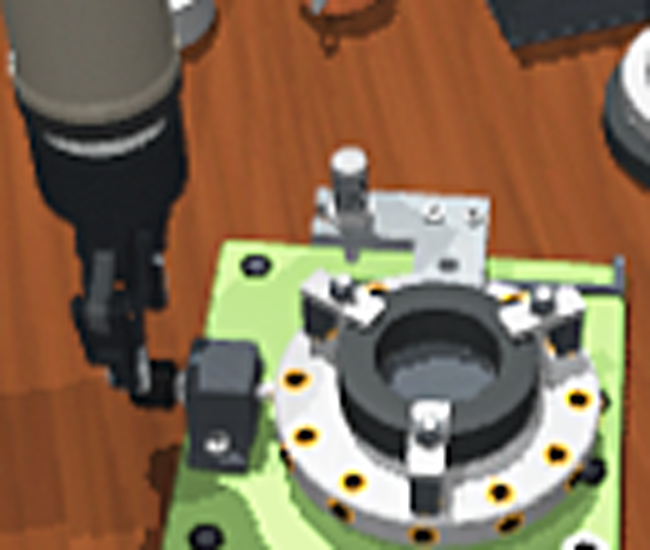

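The fingers straddle the knob at (155,382) and the pin is still fine in the notch. I'll descend and grip.

```bash
python3 -m handwheel '[{"dp":[0,0,0.015],"delta_rot":[0,0,0]},{"dp":[0,0,0.03],"delta_rot":[0,0,0]},{"dp":[0,0,0.045],"delta_rot":[0,0,0]},{"dp":[0,0,0.051],"delta_rot":[0,0,0]},{"dp":[0,0,0.051],"delta_rot":[0,0,0]},{"dp":[0,0,0.051],"delta_rot":[0,0,0]}]'
python3 -m handwheel '[{"dp":[0,0,0],"delta_rot":[0,0,0]},{"dp":[0,0,0],"delta_rot":[0,0,0]},{"dp":[0,0,0],"delta_rot":[0,0,0]},{"dp":[0,0,0],"delta_rot":[0,0,0]},{"dp":[0,0,0],"delta_rot":[0,0,0]},{"dp":[0,0,0],"delta_rot":[0,0,0]}]' 0 80
python3 -c "
from h import *
tgt(-.161,0,.03,np.pi/2)"
```

```text
clock: 12.62
tcp_pos: [0.476, 0.0229, 0.0298]
orientation: [0.438, 3.11, 0.0]
contact_force: [-0.7, 0.9, 0.2]
grip_width: 0.0509
gripper_force: 0.0
clock: 13.38
tcp_pos: [0.4768, 0.025, 0.0306]
orientation: [0.435, 3.109, 0.005]
contact_force: [-0.5, 5.4, 5.1]
grip_width: 0.0256
gripper_force: 78.2
t 13.38 tcp [0.4768 0.025  0.0306] F [-0.5  5.4  5.1] w 0.0256 g 78.22374701499939 j [ 0.34  0.55 -0.64  2.14  0.56  0.62  0.6 ]
dp [-0.0003 -0.0018  0.0006] rot [0.0034 0.0021 0.0017]
```

```bash
python3 -m handwheel '[{"dp":[0.003,0.001,0],"delta_rot":[0,0,0]},{"dp":[0.006,0.002,0],"delta_rot":[0,0,0]},{"dp":[0.009,0.002,0],"delta_rot":[0,0,0]},{"dp":[0.012,0.002,0],"delta_rot":[0,0,0]},{"dp":[0.015,0.002,0],"delta_rot":[0,0,0]},{"dp":[0.0165,0.002,0],"delta_rot":[0,0,0]},{"dp":[0.0165,0.002,0],"delta_rot":[0,0,0]},{"dp":[0.0165,0.002,0],"delta_rot":[0,0,0]}]'
python3 -c "
from h import *
tgt(-.177,0,.03,np.pi/2)"
```

```text
clock: 14.38
tcp_pos: [0.4644, 0.0287, 0.0307]
orientation: [0.439, 3.104, 0.002]
contact_force: [9.4, -1.1, -3.6]
grip_width: 0.0255
gripper_force: 78.8
t 14.38 tcp [0.4644 0.0287 0.0307] F [ 9.4 -1.1 -3.6] w 0.0255 g 78.79263997077942 j [ 0.33  0.53 -0.64  2.17  0.56  0.6   0.58]
dp [ 0.0027 -0.0019  0.0007] rot [ 0.0025  0.0066 -0.001 ]
```

```bash
python3 -m handwheel '[{"dp":[0.002,0,0],"delta_rot":[0,0,0]},{"dp":[0.004,0,0],"delta_rot":[0,0,0]},{"dp":[0.005,0,0],"delta_rot":[0,0,0]},{"dp":[0.005,0,0],"delta_rot":[0,0,0]},{"dp":[0.005,0,0],"delta_rot":[0,0,0]}]'
python3 -c "
from h import *
tgt(-.177,0,.03,np.pi/2)"
```

```text
clock: 15.0
tcp_pos: [0.4614, 0.0296, 0.0308]
orientation: [0.44, 3.101, 0.004]
contact_force: [15.2, -3.2, -10.8]
grip_width: 0.0258
gripper_force: 79.3
t 15.0 tcp [0.4614 0.0296 0.0308] F [ 15.2  -3.2 -10.8] w 0.0258 g 79.30303931236267 j [ 0.33  0.52 -0.64  2.17  0.56  0.6   0.57]
dp [-0.0004 -0.002   0.0008] rot [ 0.0036  0.0091 -0.0018]
```

```bash
python3 -m handwheel '[{"dp":[0.001,0,0],"delta_rot":[0,0,0]},{"dp":[0.001,0,0],"delta_rot":[0,0,0]},{"dp":[0.001,0,0],"delta_rot":[0,0,0]},{"dp":[0.001,0,0],"delta_rot":[0,0,0]},{"dp":[0.001,0,0],"delta_rot":[0,0,0]},{"dp":[0.001,0,0],"delta_rot":[0,0,0]}]'
python3 - <<'E'
from h import *
tgt(-.177,0,.03,np.pi/2)
from bench import vision
cv2.imwrite('pics/s7.png',cv2.resize(vision.grab_frame('side')['img'][120:220,180:310],None,fx=6,fy=6,interpolation=cv2.INTER_CUBIC))
E
```

```text
clock: 15.75
tcp_pos: [0.4614, 0.0297, 0.0308]
orientation: [0.44, 3.1, 0.004]
contact_force: [18.0, -4.9, -14.0]
grip_width: 0.0257
gripper_force: 79.5
t 15.75 tcp [0.4614 0.0297 0.0308] F [ 18.   -4.9 -14. ] w 0.0257 g 79.49775695800781 j [ 0.33  0.52 -0.64  2.18  0.56  0.59  0.57]
dp [-0.0004 -0.002   0.0008] rot [ 0.0042  0.0104 -0.0022]
```

View pics/s7.png

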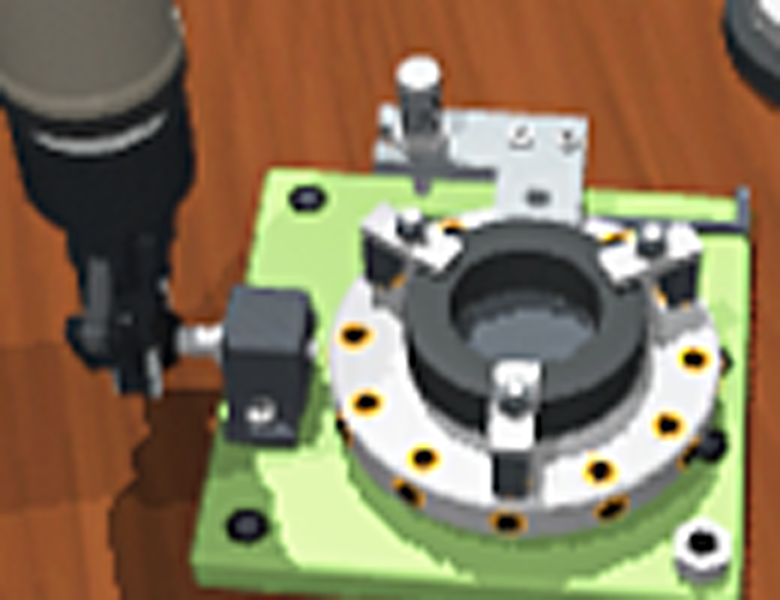

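The plunger is fully back: its rod shows at (200,340), the nose is out of the rim, and the extra pull gave force but no motion. The pin hangs at (420,130), so I'm handing in.

```bash
python3 -c "
from bench import r
print(r.hand_in())"
```

```text
the job is handed in; nothing more can be done
None
```

The lock pin hangs in the notch with its shoulder down and let go, and the gripper is holding the plunger knob back at its stop, clear of the rim; the job is handed in, but no verdict came back.

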